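# Open the fuse cover of an e-bike battery pack

### The job

Two e-bike battery packs lie on the bench; on the one with the orange cover, press the yellow snap tab fully in with the fingertips, then push the released orange cover along its rails, over the tab, until it is off its seat and the fuse well lies completely open. Do not lift the cover: leave it lying flat on the pack. Leave the blue-covered pack shut, its tab out, and do not disturb the other things on the bench.

Things in the scene. Friction and masses are not known exactly. Their poses are not given: they have to be found in the camera images.
- pack_orange: e-bike battery pack with the orange cover: dark housing fixed to the bench, 250 mm long (its x), 100 mm wide. Origin: centre of its underside. Its flat grey deck is 50 mm above the bench. Two black rails on the deck, 72 mm apart inside, 11.5 mm high, x = -70 to +125 mm; the deck behind (x = -125 to -70 mm) is open. The cover comes off only along +x, sliding over the pressed-in tab
- cover_orange: the orange sliding cover: plate 80 (x) x 69 x 10 mm with a ridge across its rear edge (x = -40 to -32 mm, 50 mm wide, top 23 mm above the plate's underside, rear face flush with the plate's). Origin: centre of the underside; axes as the pack's. Seated, it lies on the deck with its origin at x = -30 mm, y = 0 of the pack; front edge about 2 mm from the tab. About 60 g, light friction
- well_orange (a point): centre of the orange cover's seat, at deck height: the fuse well (x = -55 to 0 mm of the pack, 54 mm wide, 14 mm deep). From x = -70 to 0 mm thin lips on the rails (11.5 to 14.5 mm above the deck, 62 mm apart) hold the cover down. Two stops at x = -79 to -72 mm, 6 mm high, 54 mm apart, keep it from going backward
- end_orange (a point): foot of the 12 mm high stop that closes the far end of the orange-covered pack's rails, at x = +120 mm, y = 0 of the pack, at deck height
- tab_orange_top (a point): centre of the top face of the yellow snap tab of the pack with the orange cover: a flat key 40 mm (pack's x) x 34 mm (y), centred at x = +32 mm, y = 0 of the pack, just ahead of the cover's front edge, standing 8 mm above the deck when out
- tab_orange (a joint): how far that tab is pressed straight down, in m: 0 = out (blocks the cover), 0.008 = flush with the deck, 0.010 = at its bottom stop. It gives at about 4 N and stays where it is left (no spring)
- pack_blue: e-bike battery pack with the blue cover: dark housing fixed to the bench, 250 mm long (its x), 100 mm wide. Origin: centre of its underside. Its flat grey deck is 50 mm above the bench. Two black rails on the deck, 72 mm apart inside, 11.5 mm high, x = -70 to +125 mm; the deck behind (x = -125 to -70 mm) is open. The cover comes off only along +x, sliding over the pressed-in tab
- cover_blue: the blue sliding cover: plate 80 (x) x 69 x 10 mm with a ridge across its rear edge (x = -40 to -32 mm, 50 mm wide, top 23 mm above the plate's underside, rear face flush with the plate's). Origin: centre of the underside; axes as the pack's. Seated, it lies on the deck with its origin at x = -30 mm, y = 0 of the pack; front edge about 2 mm from the tab. About 60 g, light friction
- well_blue (a point): centre of the blue cover's seat, at deck height: the fuse well (x = -55 to 0 mm of the pack, 54 mm wide, 14 mm deep). From x = -70 to 0 mm thin lips on the rails (11.5 to 14.5 mm above the deck, 62 mm apart) hold the cover down. Two stops at x = -79 to -72 mm, 6 mm high, 54 mm apart, keep it from going backward
- end_blue (a point): foot of the 12 mm high stop that closes the far end of the blue-covered pack's rails, at x = +120 mm, y = 0 of the pack, at deck height
- tab_blue_top (a point): centre of the top face of the yellow snap tab of the pack with the blue cover: a flat key 40 mm (pack's x) x 34 mm (y), centred at x = +32 mm, y = 0 of the pack, just ahead of the cover's front edge, standing 8 mm above the deck when out
- tab_blue (a joint): how far that tab is pressed straight down, in m: 0 = out (blocks the cover), 0.008 = flush with the deck, 0.010 = at its bottom stop. It gives at about 4 N and stays where it is left (no spring)
- fuse_box: a small white plastic box of spare fuses, 45 x 32 x 18 mm, lying beside the orange-covered pack; origin at the centre of its underside. Bystander, loose
- grease_tin: a small aluminium tin, 44 mm across, 35 mm tall, standing beside the blue-covered pack; origin at the centre of its underside. Bystander, loose
- lube: a green bottle with red cap, 48 mm across, 150 mm tall, towards the side of the bench; origin at the centre of its underside. Bystander, loose
- pedal: an aluminium bicycle pedal, about 96 x 125 x 18 mm, lying at the far side of the bench; origin at the centre of its underside. Bystander, loose
- cassette: a stack of steel sprockets, 110 mm across, 28 mm tall, towards the side of the bench; origin at the centre of its underside. Bystander, loose
- spanner: a steel spanner 160 mm long, lying near the robot; bystander, loose
Things that resemble listed ones, but are neither listed nor needed, are in the scene too. What is meant by the cover_orange is not turquoise, and is the larger of those in its own colour.

How it is judged:
By the outcome, as a careful person would: the job done as asked, in the order asked, and still so for the second after the job is handed in, with the robot touching nothing.
It also fails if it takes over 35 s, if anything falls off the work surface, if the arm or the gripper's body presses on something with over 40 N, if the wrist force passes 120 N, or if a joint passes its speed limit or range.

### The arm

A 6-joint arm with a two-finger parallel gripper is mounted at the origin on the work surface. World frame = base frame: x ahead of the robot, y to its left, z up, the work surface at z = 0. Lengths are in m, angles in rad, forces in N, time in s.
With the tool pointing down it reaches from about 0.425 to 0.95 m from the base axis. Payload 3.5 kg.
Tool frame: the origin (TCP) lies at the very end of the fingers, on their centre line; the grasp point (between the pads) lies 19 mm behind it; z points along the fingers, y is the direction in which the jaws open and shut (so a half turn about z gives the same grasp; the last joint's range is limited). The gripper opens to 85 mm and grips with 20 to 120 N. Pads are 22 mm wide; open, the fingers measure 114 mm over their backs; the gripper's body (76 mm by 85 mm) begins 54 mm behind the grasp point. The pads swing forward as they close: fully open they stand 13 mm farther back than shut.
Start: joints at [-1.342, 0.286, 1.577, -0, 1.279, -0.15], TCP at [0.25, -0.627, 0.231] pointing down, gripper open.
Joint ranges: [-2.77, 2.77], [-0.9, 2.22], [0.21, 2.48], [-1.53, 4.67], [0.24, 2.81], [-2.84, 2.84]. Speed limits (rad/s): [2.79, 2.79, 3.14, 3.14, 3.14, 3.14].

### API

Orientations are given as a unit quaternion [x, y, z, w].
In Python, from plant import ctrl, imaging gives the robot as it stands.
- The arm moves only by the shell command python3 -m creep 'ROWS' [OPENING] [FORCE]. ROWS is JSON, one flat list of numbers, 4 for each row, row after row: the shift along the tool's x, y, z in units of 25 mm (1.0 is 25 mm), then the turn about the tool's z in units of 5 degrees (1.0 is 5 degrees). A call has 1 to 20 rows; each row is the pose to reach, as a shift and turn from the pose commanded when the call began, along the tool's axes at that moment; what a row does not reach only later rows make up. A row lasts 1/12 s, in which the tool goes at most 41.7 mm and 7.16 degrees, less where a joint would pass 70% of its speed; a pose out of reach is approached as far as the arm can. A call with a gripper value outside its range is refused whole. OPENING is the closure in counts, from 0 (fully open) to 255 (shut), set as the call begins (- or left out, the last holds). The fingers move at their own pace and stop on an object; FORCE is the grip in N (left out, the last holds). Time passes only in rows, so rows that repeat a pose let the fingers close. It gives the time, the measured TCP pose, the force and the opening at its end, in the units of the state.
- ctrl.get_state(): the state, without advancing time (a new reading comes with each control period).
- imaging.read_camera(name): name is "side" or "top"; returns the picture (420x560x3 uint8, red, green, blue); there is no depth.
- imaging.camera_info(name): a dict with "intrinsics" (3x3 intrinsics, pixels), "distortion" ([k1, k2, p1, p2, k3] as OpenCV has them; the pictures are not rectified), "origin" and "attitude" of the camera in the world. Camera axes: x right, y down, z forward; pixel columns grow to the right and rows downward; lengths in m; the calibration is good to about 2 mm. A picture is of the moment at which its call begins. camera_info takes no time and is no camera call.
- ctrl.sign_off(): hands the job in, once; it reports no verdict.
Trained networks look in the newest picture that a camera, given by its name, has taken for a name from the list of things; names that differ only in an ending like _2 or _b are one class to them, and where a whole thing is asked for, a point or a joint stands for the part that bears it (a point fixed in the world has none). Each returns a list of dicts, best first, with "p" (0 to 1); they miss things now and then, are a little off and sometimes report something else, mostly with a low value. They report only what shows in the picture. A call takes as long as a camera call. They do not tell look-alikes from the thing itself.
- imaging.silhouettes(camera, name): "mask" (420x560 bool, what is visible of it) and "uv" ([column, row] in pixels, amid what is visible of it).
The state is a dict: "time": time; "qpos": joint angles; "dq": joint speeds; "joint_efforts": joint torques, N m; "eef_pos": TCP position; "tcp_rot": TCP orientation; "contact_force": force on the tool from outside, world axes, zero at the start; "wrist_torque": the same for the moment, N m; "opening": opening from 0.0 (shut) to 1.0 (fully open).
Only numpy, scipy, OpenCV 4.12 (cv2) and the standard library are available. Lean on these libraries where they do the work, as an engineer would, in place of code of your own. Each camera call takes 0.05 s, during which the arm holds its last target.

## Working session

There is one attempt and no reset: what is moved stays moved. The work goes in short steps, Python scripts to look and compute and a shell command to move; the robot and the scene stay as the last step left them, time stands still between calls to the robot, and variables do not carry over. Pictures are saved under pics/ and viewed, and the job is handed in when it is done.

```bash
ls; mkdir -p pics; python3 - <<'E'
from plant import ctrl, imaging
import cv2
s=ctrl.get_state()
for k,v in s.items(): print(k,v)
for c in("top","side"):
    im=imaging.read_camera(c); cv2.imwrite(f"pics/{c}0.png",im[:,:,::-1]); print(imaging.camera_info(c))
E
```

```text
pics
time 0.0
qpos [-1.34200309e+00  2.87218311e-01  1.57815901e+00  2.02640286e-05
  1.27859439e+00 -1.49977499e-01]
dq [ 0.00018461  0.00161553  0.00139754 -0.00079456 -0.00189987  0.00140445]
joint_efforts [-6.21749932e-04 -4.05978549e+01 -2.92628020e+01 -1.44205283e-04
  5.71792916e-03 -4.31963969e-06]
eef_pos [ 0.24949817 -0.62649966  0.22992181]
tcp_rot [ 9.82119985e-01  1.88252275e-01 -3.71730603e-05 -1.18898555e-03]
contact_force [-0.13377045  0.00885977 -0.53025605]
wrist_torque [ 0.02094231  0.07405706 -0.00741634]
opening 1.0019578254354178
{'intrinsics': array([[426.9290614 ,   0.        , 271.81879825],
       [  0.        , 426.9290614 , 206.24861452],
       [  0.        ,   0.        ,   1.        ]]), 'distortion': array([0.00280754, 0.        , 0.        , 0.        , 0.        ]), 'origin': array([ 0.39692257, -0.01407721,  1.1311243 ]), 'attitude': array([ 0.70597147, -0.70485453,  0.04540278, -0.05218202])}
{'intrinsics': array([[432.65905106,   0.        , 284.88394368],
       [  0.        , 432.65905106, 205.83143024],
       [  0.        ,   0.        ,   1.        ]]), 'distortion': array([-0.03458519,  0.        ,  0.        ,  0.        ,  0.        ]), 'origin': array([0.1985605 , 0.64979408, 0.85594078]), 'attitude': array([-0.22017509,  0.90631177, -0.35050584,  0.08524994])}
```

View pics/top0.png

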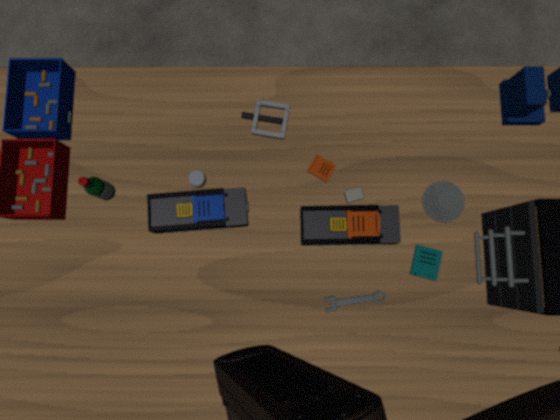

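View pics/side0.png

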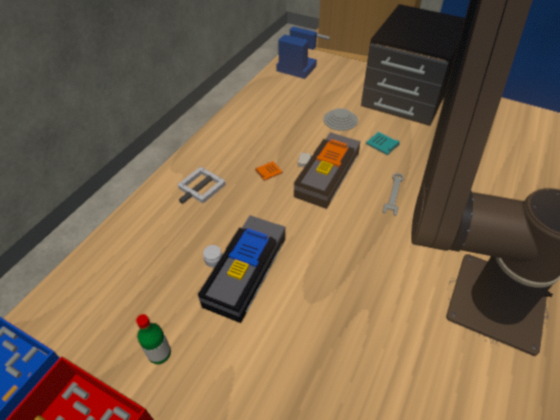

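```bash
cat > h.py <<'E'
import numpy as np, cv2
from plant import ctrl, imaging
from scipy.spatial.transform import Rotation as R
def ray(c,uv):
    i=imaging.camera_info(c); p=cv2.undistortPoints(np.array(uv,float).reshape(-1,1,2),i['intrinsics'],i['distortion']).reshape(-1,2)
    d=np.c_[p,np.ones(len(p))]@R.from_quat(i['attitude']).as_matrix().T
    return i['origin'],d
def toz(c,uv,z):
    o,d=ray(c,uv); return o+d*((z-o[2])/d[:,2])[:,None]
def proj(c,P):
    i=imaging.camera_info(c); Rm=R.from_quat(i['attitude']).as_matrix().T
    return cv2.projectPoints(np.array(P,float).reshape(-1,1,3),cv2.Rodrigues(Rm)[0],-Rm@i['origin'],i['intrinsics'],i['distortion'])[0].reshape(-1,2)
E
python3 - <<'E'
from h import *
for c in("top","side"):
    im=imaging.read_camera(c); 
    print(c,proj(c,[[.25,-.627,.23]]))
    for n,z in(("cover_orange",.06),("tab_orange_top",.058),("pack_orange",.05),("fuse_box",.018),("tab_blue_top",.058)):
        for r in imaging.silhouettes(c,n)[:3]:
            m=r['mask'].astype(np.uint8); rc=cv2.minAreaRect(cv2.findNonZero(m))
            P=toz(c,[r['uv']],z)[0]
            print(n,round(r['p'],2),np.round(r['uv'],1),m.sum(),np.round(P,3), [np.round(x,1) for x in rc])
            if c=="top":
                b=toz(c,cv2.boxPoints(rc),z); print('   ',np.round(b.mean(0),4), np.round(b[:,:2],3).tolist())
    a=(300,190,110,70) if c=="top" else (280,120,90,100)
    x,y,w,h=a; cv2.imwrite(f"pics/{c}z0.png",cv2.resize(im[y:y+h,x:x+w,::-1],None,fx=6,fy=6,interpolation=cv2.INTER_CUBIC))
E
```

```text
top [[578.41041059 339.6064259 ]]
cover_orange 0.84 [425.2 263.3] 845 [ 0.403 -0.384  0.06 ] [array([425.1, 262.8]), array([27.6, 31.5]), np.float64(14.0)]
    [ 0.405  -0.3837  0.06  ] [[0.375, -0.34], [0.451, -0.362], [0.434, -0.428], [0.359, -0.405]]
cover_orange 0.79 [321.  170.5] 443 [ 0.638 -0.129  0.06 ] [array([320.8, 167.9]), array([23.1, 19.7]), np.float64(29.7)]
    [ 0.6451 -0.1288  0.06  ] [[0.638, -0.091], [0.683, -0.116], [0.652, -0.167], [0.608, -0.141]]
cover_orange 0.64 [361.8 221.9] 867 [ 0.506 -0.23   0.06 ] [array([362.5, 224. ]), array([26., 35.]), np.float64(90.0)]
    [ 0.5011 -0.2316  0.06  ] [[0.534, -0.188], [0.534, -0.277], [0.468, -0.274], [0.468, -0.187]]
tab_orange_top 0.57 [338.5 222. ] 201 [ 0.506 -0.172  0.058] [array([338. , 224.5]), array([13., 14.]), np.float64(90.0)]
    [ 0.4999 -0.1704  0.058 ] [[0.516, -0.153], [0.516, -0.188], [0.483, -0.188], [0.483, -0.153]]
tab_orange_top 0.22 [340.6 226. ] 3094 [ 0.496 -0.177  0.058] [array([349.5, 225. ]), array([40., 99.]), np.float64(90.0)]
    [ 0.4989 -0.1992  0.058 ] [[0.549, -0.075], [0.55, -0.326]
[... 1277 characters left out ...]
[267.4 172.5] 318 [ 0.628 -0.079  0.06 ] [array([268., 170.]), array([15.5, 23.6]), np.float64(65.2)]
cover_orange 0.56 [382.6 142.4] 430 [ 0.394 -0.342  0.06 ] [array([382.4, 142.7]), array([30.9, 17. ]), np.float64(26.6)]
tab_orange_top 0.72 [324.9 169. ] 149 [ 0.497 -0.164  0.058] [array([323., 168.]), array([12.5, 13.4]), np.float64(26.6)]
pack_orange 0.9 [324.6 174.8] 2469 [ 0.492 -0.151  0.05 ] [array([324.9, 167.6]), array([42.8, 80.6]), np.float64(29.5)]
fuse_box 0.38 [202.6 187.2] 836 [0.779 0.015 0.018] [array([198.1, 186.5]), array([30.8, 46.3]), np.float64(49.4)]
tab_blue_top 0.49 [239.8 267.8] 259 [0.535 0.215 0.058] [array([237.2, 269.6]), array([15.2, 17.9]), np.float64(26.6)]
```

```bash
cat >> h.py <<'E'
def W(px,py,yaw,L):
    L=np.array(L,float); c,s=np.cos(yaw),np.sin(yaw)
    return np.c_[px+c*L[:,0]-s*L[:,1],py+s*L[:,0]+c*L[:,1],L[:,2]]
def rect(x0,x1,y0,y1,z): return [[x0,y0,z],[x1,y0,z],[x1,y1,z],[x0,y1,z]]
def overlay(c,im,pose,fn,a,f=7,cov=-.03,press=0):
    x,y,w,h=a; o=cv2.resize(im[y:y+h,x:x+w,::-1],None,fx=f,fy=f,interpolation=cv2.INTER_CUBIC)
    for Lr,col in((rect(-.125,.125,-.05,.05,.05),(255,255,0)),(rect(-.125,.125,-.05,.05,0),(255,0,0)),(rect(cov-.04,cov+.04,-.0345,.0345,.06),(0,0,255)),(rect(cov-.04,cov-.032,-.025,.025,.073),(255,0,255)),(rect(.012,.052,-.017,.017,.058-press),(0,255,0))):
        p=proj(c,W(*pose,Lr)); p=((p-[x,y]+.5)*f-.5).astype(int)
        cv2.polylines(o,[p.reshape(-1,1,2)],True,col,1)
    cv2.imwrite(fn,o)
E
python3 - <<'E'
from h import *
for c,a in(("top",(295,195,110,60)),("side",(285,120,90,90))):
    overlay(c,imaging.read_camera(c),(.4985,-.2,np.pi/2),f"pics/{c}ov1.png",a)
E
```

```text
(no output)
```

View pics/topov1.png

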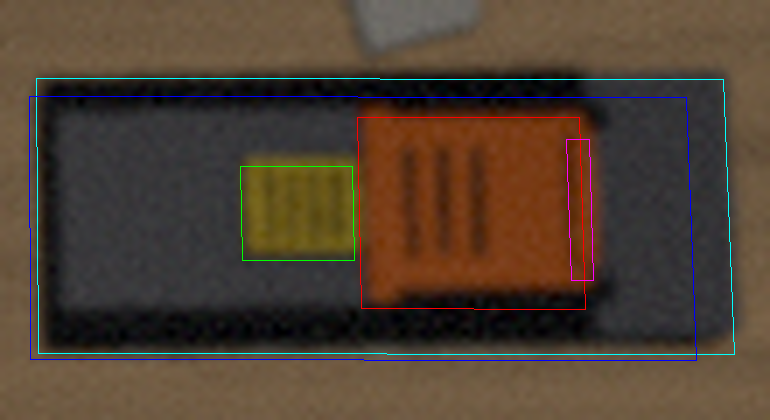

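View pics/sideov1.png

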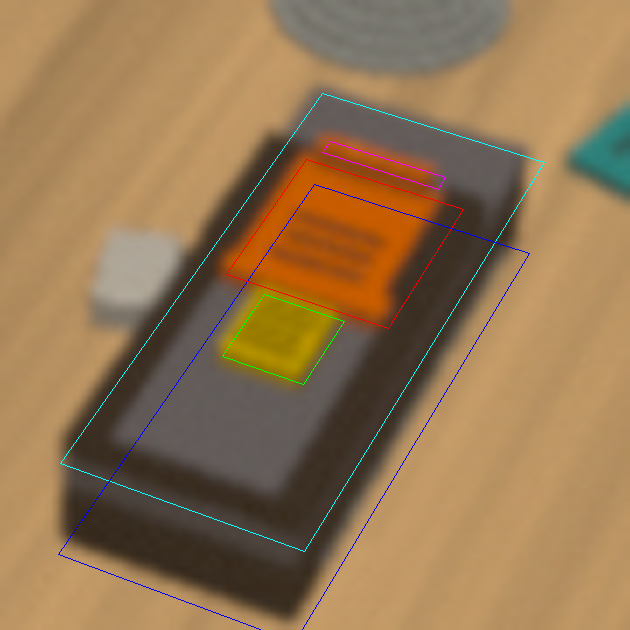

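```bash
cat > fit.py <<'E'
from h import *
from scipy.optimize import minimize
def box(x0,x1,y0,y1,z0,z1): return rect(x0,x1,y0,y1,z0)+rect(x0,x1,y0,y1,z1)
def masks(c,a,im):
    hsv=cv2.cvtColor(im,cv2.COLOR_RGB2HSV); x,y,w,h=a; k=np.zeros(im.shape[:2],bool); k[y:y+h,x:x+w]=1
    H,S,V=[hsv[...,i].astype(int) for i in range(3)]
    return k&(S>140)&(H>19)&(H<33)&(V>70),k&(S>170)&(H<15)&(V>100)
def hullmask(c,P,x,y,w,h,f=4):
    p=cv2.convexHull(((proj(c,P)-[x,y]+.5)*f*16-8).astype(np.int32)); m=np.zeros((h*f,w*f),np.uint8)
    cv2.fillConvexPoly(m,p,1,shift=4); return cv2.resize(m.astype(np.float32),(w,h),interpolation=cv2.INTER_AREA)
def loss(pose,c,a,darkT,tabT):
    x,y,w,h=a
    pk=np.maximum(hullmask(c,W(*pose,box(-.125,.125,-.05,.05,0,.05)),*a),hullmask(c,W(*pose,box(-.07,.125,-.045,.045,.05,.0615)),*a))
    tb=hullmask(c,W(*pose,box(.012,.052,-.017,.017,.05,.058)),*a)
    return ((pk-darkT)**2).sum()+4*((tb-tabT)**2).sum()
if __name__=="__main__":
    D={}
    for c,a in(("top",(295,195,110,60)),("side",(285,120,90,95))):
        im=imaging.read_camera(c)
        y,o=masks(c,a,im)
        s=[r for r in imaging.silhouettes(c,"pack_orange") if r['mask'].sum()>2000]
        x,yy,w,h=a
        D[c]=(a,s[0]['mask'][yy:yy+h,x:x+w].astype(np.float32),y[yy:yy+h,x:x+w].astype(np.float32))
        print(c,y.sum(),o.sum(),D[c][1].sum())
    for cs in(("top",),("side",),("top","side")):
        f=lambda v:sum(loss((v[0]/1e3,v[1]/1e3,v[2]/100),c,*D[c]) for c in cs)
        r=minimize(f,[500,-200,157],method="Nelder-Mead",options=dict(initial_simplex=[[500,-200,157],[508,-200,157],[500,-194,157],[500,-200,162]],xatol=.02,fatol=.05))
        print(cs,r.x,r.fun); v=r.x
    pose=(v[0]/1e3,v[1]/1e3,v[2]/100)
    for c in D: overlay(c,imaging.read_camera(c),pose,f"pics/{c}ov2.png",D[c][0])
E
python3 fit.py
```

```text
top 218 652 2997.0
side 163 510 2312.0
('top',) [ 501.1433434  -202.07945778  157.13882884] 1064.31640625
('side',) [ 505.37304397 -205.55684981  161.33925548] 737.140625
('top', 'side') [ 502.58282613 -202.68904203  157.8939897 ] 2028.109375
```

View pics/topov2.png

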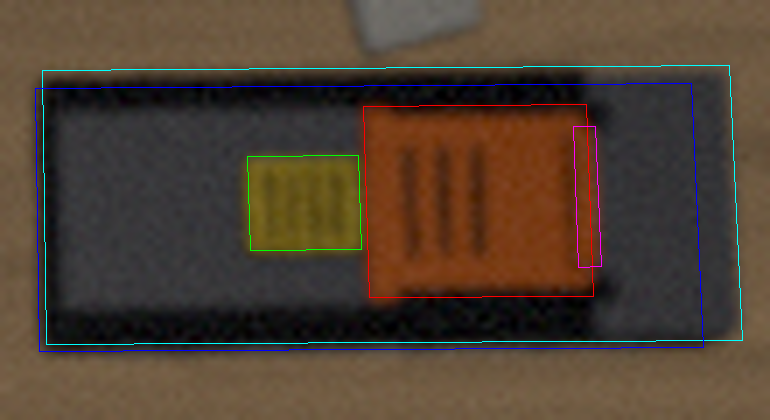

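View pics/sideov2.png

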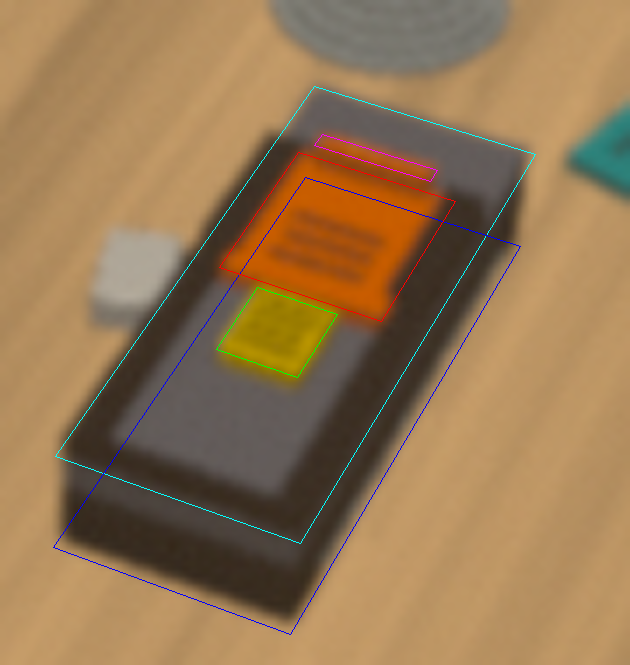

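```bash
python3 - <<'E'
from h import *
print(toz("side",[[365,108],[432,118],[462,50]],0).round(3))
print(toz("side",[[370,45],[443,68]],.2).round(3))
print(toz("top",[[482,215],[490,308],[537,200]],.2).round(3))
print(toz("top",[[443,202]],.02).round(3))
s=ctrl.get_state(); M=R.from_quat(s['tcp_rot']).as_matrix(); p=s['eef_pos']; print(s['time'],M.round(3))
pose=(.5025,-.2025,1.576)
for L in([.032,0,.12],[.032,0,.07],[-.095,0,.12],):
    w=W(*pose,[L])[0]; print(w.round(4),(M.T@(w-p)/.025).round(3))
E
```

```text
[[ 0.52  -0.563 -0.   ]
 [ 0.304 -0.613  0.   ]
 [ 0.311 -1.126  0.   ]]
[[ 0.548 -0.606  0.2  ]
 [ 0.312 -0.575  0.2  ]]
[[ 0.507 -0.464  0.2  ]
 [ 0.309 -0.468  0.2  ]
 [ 0.541 -0.586  0.2  ]]
[[ 0.563 -0.452  0.02 ]]
1.1 [[ 0.929  0.37  -0.   ]
 [ 0.37  -0.929  0.   ]
 [ 0.    -0.    -1.   ]]
[ 0.5023 -0.1705  0.12  ] [ 16.146 -13.231   4.453]
[ 0.5023 -0.1705  0.07  ] [ 16.146 -13.231   6.453]
[ 0.503  -0.2975  0.12  ] [14.291 -8.502  4.453]
```

```bash
python3 -m creep '[0.6,-1.1,-0.2,0, 1.2,-2.3,-0.4,0, 2,-3.7,-0.6,0, 2.7,-5,-0.8,0, 3.4,-6.2,-0.8,0, 4.4,-6.8,-0.5,0, 5.5,-7.4,0,1, 6.6,-8,0.4,2, 7.7,-8.6,0.8,3, 8.8,-9.2,1.3,4, 9.9,-9.8,1.7,4.28, 11,-10.4,2.2,4.28, 12.1,-11,2.7,4.28, 13.2,-11.6,3.2,4.28, 14.3,-12.2,3.7,4.28, 15.4,-12.8,4.2,4.28, 16.15,-13.23,4.45,4.28, 16.15,-13.23,4.45,4.28, 16.15,-13.23,4.45,4.28, 16.15,-13.23,4.45,4.28]' 255 40
```

```text
time: 2.77
eef_pos: [0.5025, -0.171, 0.1205]
tcp_rot: [1.0, 0.003, 0.0, 0.0]
contact_force: [-1.2, -0.3, 0.4]
opening: -0.002
```

```bash
python3 -m creep '[0,0,0.5,0, 0,0,1,0, 0,0,1.5,0, 0,0,2,0, 0,0,2,0]'; python3 - <<'E'
from h import *
p=ctrl.get_state()['eef_pos'];print(p)
for c,a in(("top",(295,150,110,100)),("side",(275,90,110,115))):
    im=imaging.read_camera(c); overlay(c,im,(.5025,-.2025,1.576),f"pics/{c}3.png",a,f=5); print((proj(c,[p])-a[:2]+.5)*5)
E
```

```text
time: 3.18
eef_pos: [0.4997, -0.1696, 0.066]
tcp_rot: [1.0, 0.002, -0.003, -0.002]
contact_force: [-0.0, 0.2, -0.4]
opening: -0.0
[ 0.49973197 -0.16959426  0.06601475]
[[218.16360735 373.64732382]]
[[252.94780951 379.2199463 ]]
```

View pics/side3.png

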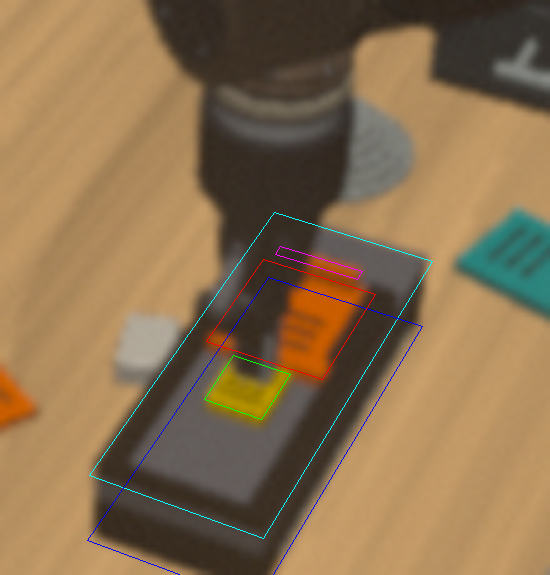

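View pics/top3.png

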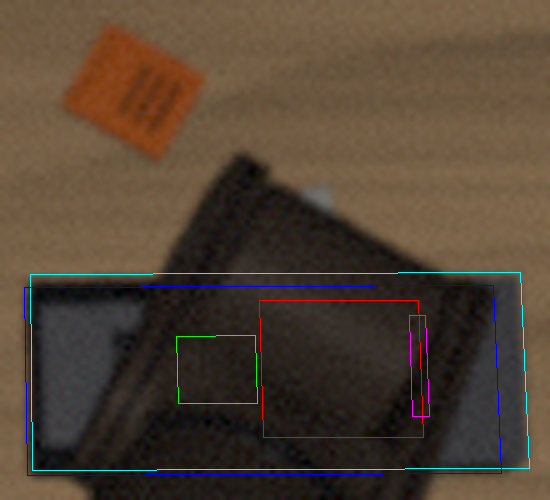

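```bash
python3 -m creep '[0,0,0.1,0, 0,0,0.2,0, 0,0,0.3,0, 0,0,0.4,0, 0,0,0.5,0, 0,0,0.6,0, 0,0,0.7,0, 0,0,0.7,0, 0,0,0.7,0]'
```

```text
time: 4.03
eef_pos: [0.5026, -0.1706, 0.0526]
tcp_rot: [1.0, 0.003, 0.0, 0.0]
contact_force: [0.5, -0.8, 2.0]
opening: 0.003
```

```bash
python3 -m creep '[0,0,0.06,0, 0,0,0.12,0, 0,0,0.18,0, 0,0,0.22,0, 0,0,0.22,0]'; python3 -m creep '[0,0,0.04,0, 0,0,0.08,0, 0,0,0.08,0]'
```

```text
time: 4.45
eef_pos: [0.5027, -0.1706, 0.048]
tcp_rot: [1.0, 0.003, -0.0, -0.0]
contact_force: [-2.5, 1.9, 9.6]
opening: 0.0
time: 4.7
eef_pos: [0.5028, -0.1706, 0.0479]
tcp_rot: [1.0, 0.003, -0.001, -0.0]
contact_force: [-7.5, 4.0, 19.3]
opening: -0.001
```

```bash
python3 -m creep '[0,0,-0.3,0, 0,0,-1,0, 0,0,-2,0, 0,0.4,-3,0, 0,1.2,-3,0, 0,2.2,-3,0, 0,3.2,-3,0, 0,4.2,-3,0, 0,5,-3,0, 0,5.2,-2.6,0, 0,5.2,-2,0, 0,5.2,-2,0]'; python3 - <<'E'
from h import *
p=ctrl.get_state()['eef_pos'];print(p)
for c,a in(("top",(295,150,110,100)),("side",(275,90,110,115))):
    im=imaging.read_camera(c); overlay(c,im,(.5025,-.2025,1.576),f"pics/{c}4.png",a,f=5,press=.01); print((proj(c,[p])-a[:2]+.5)*5)
E
```

```text
time: 5.7
eef_pos: [0.5009, -0.2987, 0.0906]
tcp_rot: [1.0, 0.002, -0.003, -0.003]
contact_force: [-0.9, 1.0, -0.9]
opening: -0.0
[ 0.50086605 -0.29871291  0.09061162]
[[490.37656635 366.85952406]]
[[345.55835347 209.95186881]]
```

View pics/side4.png

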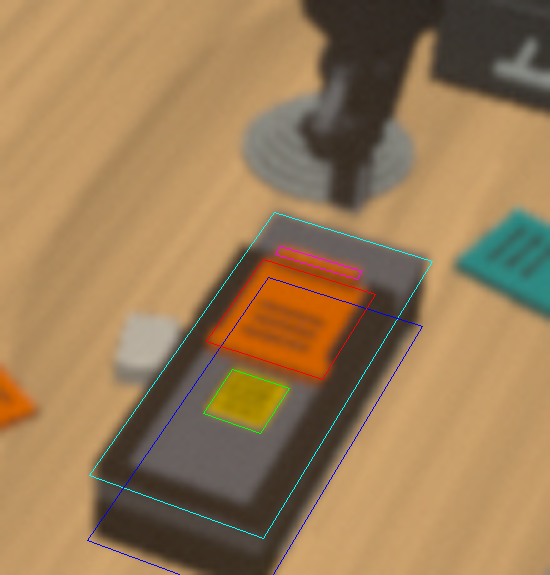

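View pics/top4.png

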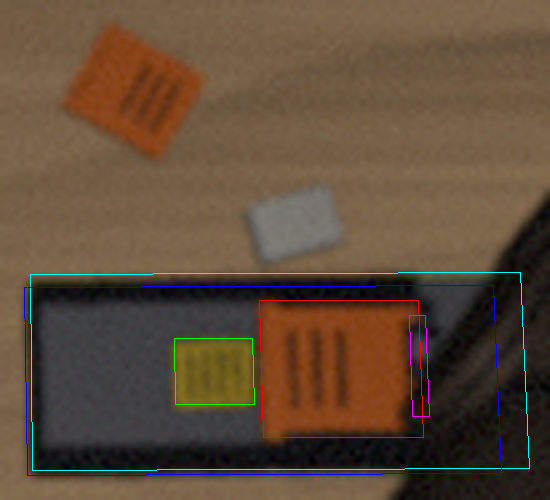

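```bash
python3 -m creep '[0,0,0.3,0, 0,0,0.7,0, 0,0,1.1,0, 0,0,1.4,0, 0,0,1.5,0, 0,0,1.5,0, 0,0,1.5,0]'
```

```text
time: 6.38
eef_pos: [0.5031, -0.3005, 0.0574]
tcp_rot: [1.0, 0.003, -0.0, -0.0]
contact_force: [0.4, 0.2, 0.5]
opening: -0.005
```

```bash
python3 -m creep '[0,-0.1,0.08,0, 0,-0.2,0.08,0, 0,-0.35,0.08,0, 0,-0.5,0.08,0, 0,-0.65,0.08,0, 0,-0.8,0.08,0, 0,-0.95,0.08,0, 0,-1.1,0.08,0, 0,-1.25,0.08,0, 0,-1.4,0.08,0, 0,-1.55,0.08,0, 0,-1.7,0.08,0, 0,-1.85,0.08,0, 0,-1.95,0.08,0, 0,-2,0.08,0, 0,-2,0.08,0]'; python3 - <<'E'
from h import *
p=ctrl.get_state()['eef_pos'];print(p)
for c,a in(("top",(295,150,110,100)),("side",(275,90,110,115))):
    im=imaging.read_camera(c); overlay(c,im,(.5025,-.2025,1.576),f"pics/{c}5.png",a,f=5,press=.01,cov=0.005); print((proj(c,[p])-a[:2]+.5)*5)
E
```

```text
time: 7.72
eef_pos: [0.5028, -0.25, 0.0555]
tcp_rot: [1.0, 0.003, -0.0, -0.0]
contact_force: [0.3, -0.0, -0.8]
opening: 0.004
[ 0.50277649 -0.25002988  0.05546048]
[[374.63932308 369.86261598]]
[[303.92149249 306.06744093]]
```

View pics/side5.png

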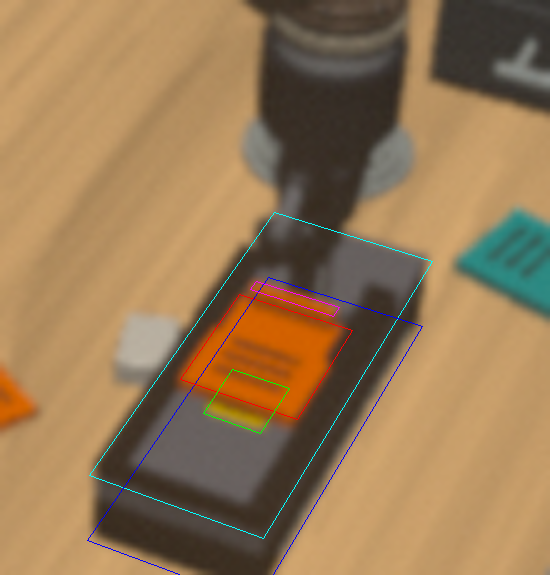

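```bash
python3 -m creep '[0,-0.1,0,0, 0,-0.25,0,0, 0,-0.4,0,0, 0,-0.55,0,0, 0,-0.7,0,0, 0,-0.85,0,0, 0,-1,0,0, 0,-1.15,0,0, 0,-1.3,0,0, 0,-1.45,0,0, 0,-1.6,0,0, 0,-1.75,0,0, 0,-1.9,0,0, 0,-2,0,0, 0,-2.05,0,0, 0,-2.1,0,0, 0,-2.1,0,0]'; python3 -m creep '[0,0.2,0,0, 0,0.5,0,0, 0,0.6,-0.5,0, 0,0.8,-1.2,0, 0,1.5,-2.2,0, 0,2.5,-3.2,0, 0,4,-4,0, 0,5.5,-4.5,0, 0,6,-4.5,0, 0,6,-4.5,0]'; python3 - <<'E'
from h import *
p=ctrl.get_state()['eef_pos'];print(p)
for c,a in(("top",(295,150,110,100)),("side",(275,90,110,115))):
    im=imaging.read_camera(c); cv2.imwrite(f"pics/{c}6full.png",im[:,:,::-1]); overlay(c,im,(.5025,-.2025,1.576),f"pics/{c}6.png",a,f=5,press=.01,cov=0.057)
E
```

```text
time: 9.23
eef_pos: [0.5026, -0.1978, 0.0556]
tcp_rot: [1.0, 0.003, -0.0, -0.0]
contact_force: [-0.1, -0.6, 0.8]
opening: 0.002
time: 10.07
eef_pos: [0.5036, -0.3523, 0.1706]
tcp_rot: [1.0, 0.001, 0.002, 0.002]
contact_force: [-0.4, 0.4, -1.1]
opening: 0.0
[ 0.5035884  -0.35230467  0.17062915]
```

View pics/side6.png

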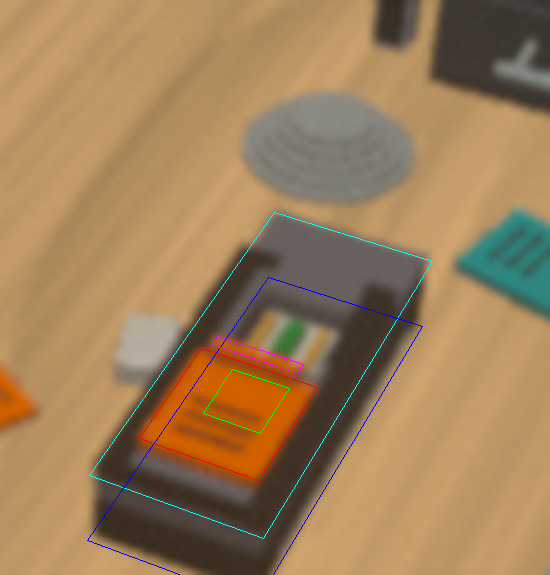

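View pics/top6.png

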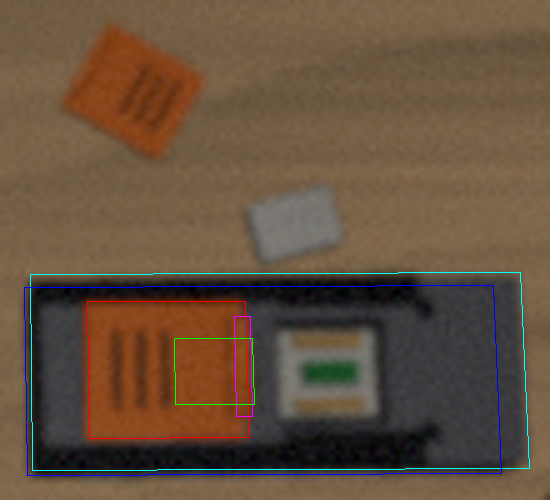

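View pics/side6full.png

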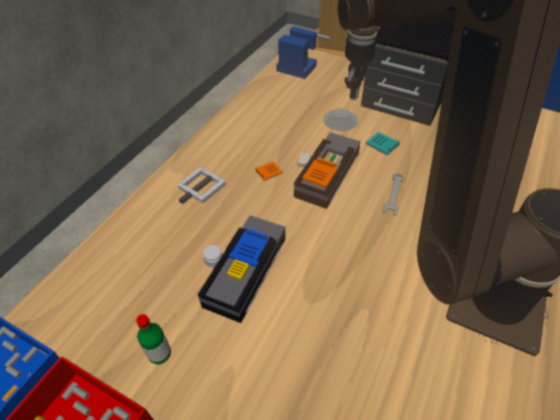

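The cover lies flat at about +57 mm of the pack. In the crops, the top view (330,372) shows the well fully open, and the side view shows the gripper clear of the pack. I'll let the arm settle, then hand in.

```bash
python3 -m creep '[0,0,0,0, 0,0,0,0, 0,0,0,0, 0,0,0,0]'; python3 - <<'E'
from plant import ctrl
print(ctrl.sign_off())
E
```

```text
time: 10.5
eef_pos: [0.5034, -0.3468, 0.1676]
tcp_rot: [1.0, 0.003, -0.0, -0.0]
contact_force: [1.0, 0.7, -0.4]
opening: 0.004
the job is handed in; nothing more can be done
None
```

The job is done and handed in at 10.5 s of robot time. I pressed the orange pack's tab with the closed fingertips until it stopped. I then pushed the cover by its rear face along the rails and over the tab, and backed the gripper off clear.

- **Tab:** the fingertips reached z = 0.048 m, which matches the bottom stop at 10 mm. The force on the tool rose to about 19 N there. A side picture before the push showed the tab flush.
- **Cover:** the last top and side pictures show it lying flat between the rails, with its origin at about x = +57 mm of the pack. The fuse well is fully open.
- **Other things:** in the last side picture the blue pack is still shut with its tab out, and the bystanders look unmoved by eye. I did not measure their positions.
- **Robot:** it stood clear of everything at the end, with only sensor noise on the force reading.

**Disagreement:** my first pose fits for the orange pack differed by about 4 mm between the two cameras. I used a pose close to the combined fit, and the contact height and the later overlays agreed with it. None of my checks failed.

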